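# Tare the beaker and print the zero record on a laboratory balance

## Robot

A 7-joint arm with a two-finger parallel gripper is mounted at the origin on the work surface. World frame = base frame: x ahead of the robot, y to its left, z up, the work surface at z = 0. Lengths are in mm, angles in rad, forces in N, time in s.
With the tool pointing down it reaches from about 425 to 875 mm from the base axis. Payload 9.9 kg.
Tool frame: the origin (TCP) lies on the centre line of the jaws, within the pads' length; the fingertips stand 17 mm ahead of it and the grasp point (between the pads) lies 2 mm behind it; z points along the fingers, y is the line along which they close (so a half turn about z gives the same grasp; the last joint's range is limited). The gripper opens to 85 mm and grips with 20 to 120 N. Pads are 22 mm wide; open, the fingers measure 114 mm over their backs; the gripper's body (76 mm by 85 mm) begins 54 mm behind the grasp point. The pads swing forward as they close: fully open they stand 13 mm farther back than shut.
Start: joints at [1.194, 0.576, 0.025, 1.437, -0.015, 1.129, -0.057], TCP at [194.833, -646.274, 248.289] pointing down, gripper open.
Joint ranges: [-2.76, 2.76], [-0.34, 2.15], [-1.52, 1.57], [0.19, 2.46], [-1.09, 4.23], [0.17, 1.99], [-2.82, 2.82]. Speed limits (rad/s): [2.22, 2.22, 3.01, 3.01, 3.14, 3.14, 3.14].

## Interface

Orientations are given as a unit quaternion [x, y, z, w].
In Python, from workcell import arm gives the robot as it stands.
- The arm moves only by the tool apply_moves, never from a script. Its argument "motion" is text: rows parted by semicolons, each of 7 numbers parted by spaces: the shift along the world's x, y, z in mm, then the turn, a rotation vector about the world's x, y, z in degrees, then the opening, from 0 (shut) to 1 (fully open). In form: dx dy dz ax ay az fingers; .... A call has exactly 10 rows; each row is the pose to reach, as a shift and turn from the pose commanded when the call began; what a row does not reach only later rows make up. A row lasts 1/8 s, in which the tool goes at most 62.5 mm and 10.7 degrees, less where a joint would pass 70% of its speed; a pose out of reach is approached as far as the arm can. A call with a gripper value outside its range is refused whole. The fingers move at their own pace and stop on an object; "force" is the grip in N (left out, the last holds). Time passes only in rows, so rows that repeat a pose let the fingers close, or fill a call up. It gives the time, the measured TCP pose, the force, the opening and the grip force at its end, in the units of the state.
- arm.get_state(): the state, without advancing time (a new reading comes with each control period).
- arm.camera(name): name is "scene" or "top"; returns a dict with "img" (400x640x3 uint8, red, green, blue), "mtx" (3x3 intrinsics, pixels), "distortion" ([k1, k2, p1, p2, k3] as OpenCV has them; the pictures are not rectified), "R" (3x3) and "t" (3): a world point X has camera coordinates R X + t. Camera axes: x right, y down, z forward; pixel columns grow to the right and rows downward; lengths in mm; the calibration is good to about 2 mm. A picture is of the moment at which its call begins. There is no depth.
- arm.close_job(): hands the job in; it is judged then, once.
The state is a dict: "clock": time; "joint_positions": joint angles; "dq": joint speeds; "joint_torque": joint torques, N m; "tool_pos": TCP position; "tool_rot": TCP orientation; "force": force on the tool from outside, world axes, zero at the start; "wrist_torque": the same for the moment, N m; "opening": finger opening in mm; "gripper_force": force on a finger pad.
Only numpy, scipy, OpenCV 4.12 (cv2) and the standard library are available. Lean on these libraries where they do the work, as an engineer would, in place of code of your own. Each camera call takes 0.05 s, during which the arm holds its last target. There are 200 camera calls.

## Task

Switch on the balance, tare off the beaker standing on its pan and print the zero record: with a fingertip press lightly the green power key, then the blue tare key, then the yellow print key, letting each spring back up before the next. Press no grey key, and leave the beaker, the stirrer and everything else on the bench as they stand; nothing is to be gripped or lifted.

Things in the scene. Friction and masses are not known exactly. Their poses are not given: they have to be found in the camera images.
- balance: white precision balance, fixed, 320 deep (x) by 220 wide (y); origin under its middle, +x to its rear, +y to its left as the robot sees it. Its front 140 mm, towards the robot, is a panel rising to the rear at 0.2 rad (40 to 68 high) with a row of five keys 40 apart, then a display. Behind: housing 70 high, round steel pan, 160 diameter, top at 84. Delicate: 5 N works a key, over 20 N is too hard
- power_key_top (a point): middle of the top of the green power (on) key, at the left end of the row as the robot sees it (+y). Cap 18 by 22 mm (x by y), standing 7 mm proud of the sloping panel; z of this frame is the panel's normal (leaning 0.2 rad towards the robot), y runs along the key row to the left. It moves with the key
- print_key_top (a point): middle of the top of the yellow print key, in the middle of the row. Cap 18 by 22 mm (x by y), standing 7 mm proud of the sloping panel; z of this frame is the panel's normal (leaning 0.2 rad towards the robot), y runs along the key row to the left. It moves with the key
- tare_key_top (a point): middle of the top of the blue tare key, at the right end of the row (-y). Cap 18 by 22 mm (x by y), standing 7 mm proud of the sloping panel; z of this frame is the panel's normal (leaning 0.2 rad towards the robot), y runs along the key row to the left. It moves with the key
- menu_key_top (a point): middle of the top of the grey menu key, not to be pressed, second from the left. Cap 18 by 22 mm (x by y), standing 7 mm proud of the sloping panel; z of this frame is the panel's normal (leaning 0.2 rad towards the robot), y runs along the key row to the left. It moves with the key
- unit_key_top (a point): middle of the top of the grey unit key, not to be pressed, second from the right. Cap 18 by 22 mm (x by y), standing 7 mm proud of the sloping panel; z of this frame is the panel's normal (leaning 0.2 rad towards the robot), y runs along the key row to the left. It moves with the key
- power_key (a joint): travel of the green power (on) key in m: 0 up, 0.005 fully down along the panel's normal; it registers at 0.0015. Sprung: starts to move at 1.5 N, 3.5 N at 0.0015, 8 N at 0.005, and springs back up when let go
- print_key (a joint): travel of the yellow print key in m: 0 up, 0.005 fully down along the panel's normal; it registers at 0.0015. Sprung: starts to move at 1.5 N, 3.5 N at 0.0015, 8 N at 0.005, and springs back up when let go
- tare_key (a joint): travel of the blue tare key in m: 0 up, 0.005 fully down along the panel's normal; it registers at 0.0015. Sprung: starts to move at 1.5 N, 3.5 N at 0.0015, 8 N at 0.005, and springs back up when let go
- menu_key (a joint): travel of the grey menu key in m: 0 up, 0.005 fully down along the panel's normal; it registers at 0.0015. Sprung: starts to move at 1.5 N, 3.5 N at 0.0015, 8 N at 0.005, and springs back up when let go
- unit_key (a joint): travel of the grey unit key in m: 0 up, 0.005 fully down along the panel's normal; it registers at 0.0015. Sprung: starts to move at 1.5 N, 3.5 N at 0.0015, 8 N at 0.005, and springs back up when let go
- pan (a point): centre of the top face of the balance's weighing pan, axes as the balance
- beaker: empty glass beaker, 66 to 70 diameter, 90 high, 3 mm wall, standing loose on the pan within 22 mm of its centre; origin at the centre of its underside. To be left alone
- stirrer: white and blue hotplate stirrer, fixed, 260 deep (x) by 160 wide (y), plate top 105 high with a glass dish on it up to 150 high, two knobs on its front (reaching 154 mm in front of its origin); stands beside the balance, on either side of it; origin under the middle of its footprint. To be left alone
- tipbox_blue: blue box of white pipette tips, 122 by 84, 74 high, loose at the left side; origin at the centre of its underside
- tipbox_green: green box of white pipette tips, 122 by 84, 74 high, loose at the left side; origin at the centre of its underside
- tube_rack: dark blue rack of small capped tubes, 210 by 70, 54 high, loose at the right side; origin at the centre of its underside
- reagent_bottle: glass bottle with a blue cap, 56 diameter, 105 high, loose at the right side; origin at the centre of its underside
- marker: white and green marker pen, 135 long (x), 16 high, lying loose in front of the instruments, left or right; origin under its middle
- spatula: steel weighing spatula, 168 long (x), 12 wide, 4 high, lying loose in front of the instruments, left or right; origin under its middle

How it is judged (in metres and radians):
On the way, in this order (a step that is already met when the one before it is completed fails the run):
1. the green power (on) key is pressed by the fingers while the other keys are up (value of joint power_key above 0.0015 m and contact force between the fingers and balance above 0.5 N and value of joint each of print_key, tare_key, menu_key, unit_key below 0.001 m), for 0.05 s.
2. the blue tare key is pressed by the fingers while the other keys are up (value of joint tare_key above 0.0015 m and contact force between the fingers and balance above 0.5 N and value of joint each of power_key, print_key, menu_key, unit_key below 0.001 m), for 0.05 s.
3. the yellow print key is pressed by the fingers while the other keys are up (value of joint print_key above 0.0015 m and contact force between the fingers and balance above 0.5 N and value of joint each of power_key, tare_key, menu_key, unit_key below 0.001 m), for 0.05 s.
At the end, for the whole second after the job is handed in: The power, tare and print keys have been pressed in that order (at least 1.5 mm, one at a time) and all five keys are up again (within 1 mm); the beaker stands upright and still on the pan, not shifted by more than 5 mm; nothing else on the bench has shifted by more than 10 mm (value of joint each of power_key, print_key, tare_key, menu_key, unit_key below 0.001 m and horizontal distance between beaker and pan below 0.035 m and distance of beaker from where it was at the start of the episode below 0.005 m and angle between beaker's own z axis and vertical below 0.05 rad and linear speed of beaker below 0.01 m/s and distance of each of tipbox_blue, tipbox_green, tube_rack, reagent_bottle, marker, spatula from where it was at the start of the episode below 0.01 m); the robot touches nothing.
It fails at once if a grey key is pressed (value of joint any of menu_key, unit_key above 0.0015 m).
It fails at once if the balance is pushed with more than 20 N (contact force between any of the fingers, the arm and balance above 20 N).
It fails at once if the beaker is touched, shifted more than 5 mm or lifted (contact force between any of the fingers, the arm and beaker above 1 N or distance of beaker from where it was at the start of the episode above 0.005 m).
It fails at once if the stirrer is pushed with more than 3 N (contact force between any of the fingers, the arm and stirrer above 3 N).
It fails at once if something else on the bench is shifted more than 10 mm or lifted (distance of any of tipbox_blue, tipbox_green, tube_rack, reagent_bottle, marker, spatula from where it was at the start of the episode above 0.01 m).
It also fails if it takes over 51 s, if anything falls off the work surface, if the arm or the gripper's body presses on something with over 40 N, if the wrist force passes 120 N, or if a joint passes its speed limit or range.

## Working session

There is one attempt and no reset: what is moved stays moved. The work goes in short steps, Python scripts to look and compute and a tool call to move; the robot and the scene stay as the last step left them, time stands still between calls to the robot, and variables do not carry over. Pictures are saved under pics/ and viewed, at most 10 in all, crops included, and the job is handed in when it is done.

Besides the shell and the picture viewer there is one more tool, called after "Emit:" in YAML: its name, and indented under it one key for each argument. apply_moves: Moves the arm, as the interface text tells. Its arguments: {"type":"object","properties":{"motion":{"type":"string"},"force":{"type":"number"}},"required":["motion"]}

```bash
mkdir -p pics; python3 - <<'E'
from workcell import arm
import cv2,pickle
s=arm.get_state();print(s)
d={}
for n in("scene","top"):
    c=arm.camera(n);d[n]=c;cv2.imwrite(f"pics/{n}0.png",c["img"][:,:,::-1]);print(n,c["mtx"],c["distortion"],c["R"],c["t"])
pickle.dump(d,open("cams.pkl","wb"))
E
```

```text
{'clock': 0.0, 'joint_positions': array([ 1.19420023,  0.57652743,  0.02482279,  1.43792732, -0.01498919,
        1.12897693, -0.05650516]), 'dq': array([-7.14779264e-04, -1.18462831e-03,  2.96538678e-04, -1.26029806e-03,
        6.35095954e-05,  1.75747305e-03,  7.55511241e-04]), 'joint_torque': array([-1.56030901e-04, -7.65765023e+01,  2.25015856e+00, -2.85971296e+01,
        1.52372033e-02,  1.27536480e-02,  3.01391317e-06]), 'tool_pos': array([ 194.7172519 , -645.85863582,  247.43847785]), 'tool_rot': array([ 9.89298860e-01,  1.45900926e-01, -1.62429153e-04, -8.11279534e-04]), 'force': array([-0.05305421,  0.29437335, -0.06870474]), 'wrist_torque': array([-0.02094656, -0.03452682, -0.03662313]), 'gripper_force': 0.0, 'opening': 85.47250525763214}
scene [[392.33703365   0.         324.84460823]
 [  0.         392.33703365 197.225766  ]
 [  0.           0.           1.        ]] [-0.02380719  0.          0.          0.          0.        ] [[-0.59736933  0.80182422  0.01509324]
 [ 0.66321395  0.50450911 -0.55282711]
 [-0.45088484 -0.32023191 -0.83315928]] [ 307.74645781 -319.16800158 1646.41507539]
top [[440.02382762   0.         315.367902  ]
 [  0.         440.02382762 197.11940343]
 [  0.           0.           1.        ]] [0.02801817 0.         0.         0.         0.        ] [[ 0.01951359 -0.99957474  0.02166929]
 [-0.98737059 -0.02267446 -0.15679665]
 [ 0.15722132 -0.01833595 -0.98739316]] [ -37.9017079   536.96908536 1265.20497204]
```

View pics/scene0.png

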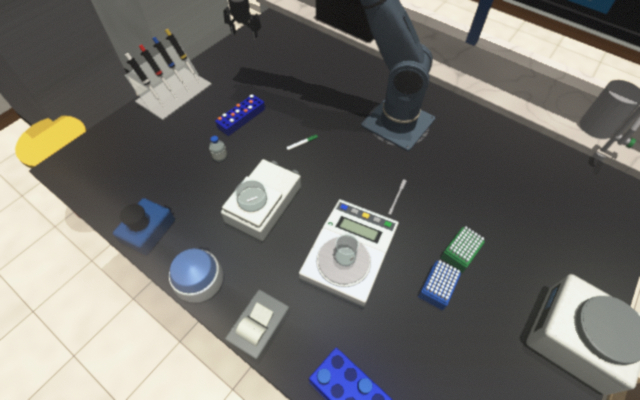

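View pics/top0.png

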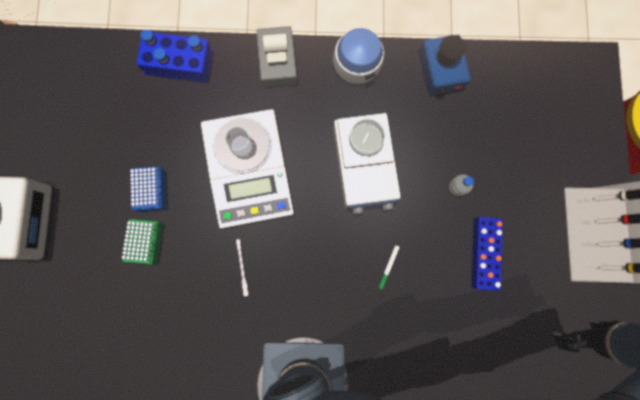

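The top view shows the balance with green, yellow and blue keys near (226,215), (254,210) and (282,205). In the scene view they are near (387,222), (365,215) and (345,208). The stirrer is to the right of the balance, and the spatula lies in front of it at (242,268). Next I'll segment the keys and triangulate them.

```bash
cat > h.py <<'E'
import cv2,numpy as np,pickle
def cent(img,seed,rng):
    # centroid of key-coloured (saturated) pixels near the seed, weighted by saturation
    hsv=cv2.cvtColor(img,cv2.COLOR_RGB2HSV).astype(int); u,v=seed; r=8
    m=np.zeros(img.shape[:2],bool); p=hsv[v-r:v+r+1,u-r:u+r+1]
    m[v-r:v+r+1,u-r:u+r+1]=(p[...,0]>=rng[0])&(p[...,0]<=rng[1])&(p[...,1]>100)&(p[...,2]>60)
    n,l,st,c=cv2.connectedComponentsWithStats(m.astype(np.uint8)); i=1+np.argmax(st[1:,4]); return c[i],st[i,4]
def tri(cams,pts):
    A=[];P=[]
    for n in("scene","top"):
        c=cams[n];P.append(np.c_[c["R"],c["t"]]);A.append(cv2.undistortPoints(np.float64(pts[n]).reshape(-1,1,2),c["mtx"],c["distortion"]).reshape(-1,2).T)
    X=cv2.triangulatePoints(P[0],P[1],A[0],A[1]);return (X[:3]/X[3]).T
def proj(c,X): return cv2.projectPoints(np.float64(X).reshape(-1,1,3),cv2.Rodrigues(c["R"])[0],c["t"],c["mtx"],c["distortion"])[0].reshape(-1,2)
E
python3 - <<'E'
from h import *
d=pickle.load(open("cams.pkl","rb"))
S={"scene":[(387,222),(365,215),(345,208)],"top":[(226,215),(254,210),(282,205)]}
H=[(40,85),(20,35),(100,130)]
pts={}
for n in S:
    r=[cent(d[n]["img"],s,h) for s,h in zip(S[n],H)];print(n,r);pts[n]=[a for a,_ in r]
X=tri(d,pts);print(X.round(1),np.linalg.norm(np.diff(X,axis=0),axis=1))
for n in S: print(n,(proj(d[n],X)-pts[n]).round(2).tolist())
a=cv2.resize(d["top"]["img"][100:300,180:320],None,fx=3,fy=3,interpolation=2);b=cv2.resize(d["scene"]["img"][190:250,320:410],None,fx=4,fy=4,interpolation=2)
o=np.zeros((600,790,3),np.uint8);o[:600,:420]=a;o[:240,425:785]=b;cv2.imwrite("pics/crop.png",o[:,:,::-1])
E
```

```text
scene [(array([387.31034483, 223.62068966]), np.int32(29)), (array([365.3030303 , 215.24242424]), np.int32(33)), (array([343.48484848, 206.6969697 ]), np.int32(33))]
top [(array([227.02439024, 215.26829268]), np.int32(41)), (array([254.11764706, 210.09803922]), np.int32(51)), (array([281., 205.]), np.int32(47))]
[[477.1 231.9  46.1]
 [494.  154.   45. ]
 [511.   75.3  45.4]] [79.72176012 80.55441048]
scene [[-0.2, -0.02], [-0.32, -0.03], [-0.23, -0.03]]
top [[-0.21, 0.1], [-0.33, 0.16], [-0.24, 0.12]]
```

View pics/crop.png

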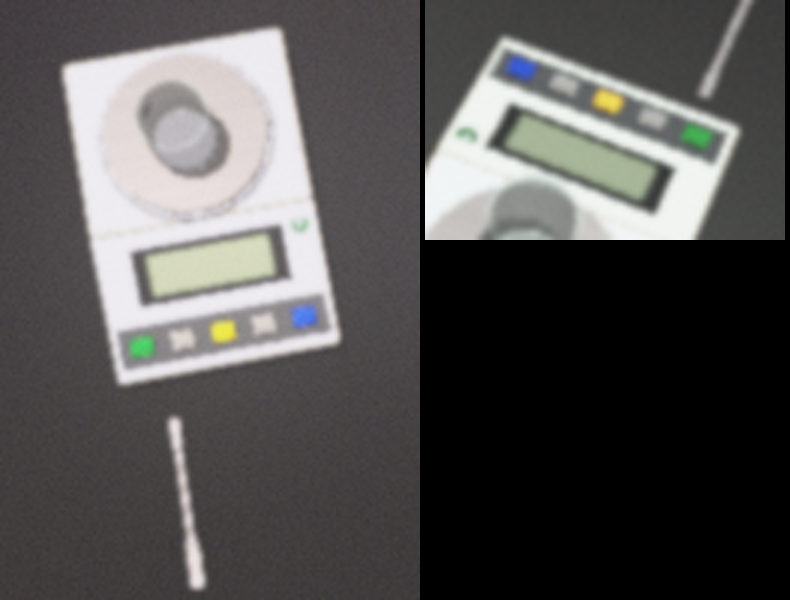

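```bash
python3 - <<'E'
from h import *
from scipy.spatial.transform import Rotation as Ro
from workcell import arm
d=pickle.load(open("cams.pkl","rb"))
pts={"scene":[[387.31,223.62],[365.3,215.24],[343.48,206.7]],"top":[[227.02,215.27],[254.12,210.1],[281.,205.]]}
def atz(c,p,z):
    u=cv2.undistortPoints(np.float64(p).reshape(-1,1,2),c["mtx"],c["distortion"]).reshape(-1,2)
    r=np.c_[u,np.ones(len(u))]@c["R"]; o=-c["R"].T@c["t"]; return o+r*((z-o[2])/r[:,2])[:,None]
for n in pts:
    for z in(45,52): print(n,z,atz(d[n],pts[n],z)[:,:2].round(1).tolist())
# obstacles: stirrer corners, and balance front corners (crop px/3+offset)
print(atz(d["top"],[[180+121/3,100+383/3],[180+340/3,100+342/3]],40).round(1).tolist())
print("beaker",atz(d["top"],[[180+185/3,100+140/3]],174).round(1),"stirrer",atz(d["top"],[[335,118],[387,113],[399,205],[345,210]],70).round(0).tolist())
yaw=.2133
R=Ro.from_euler('z',yaw)*Ro.from_euler('y',-.2)*Ro.from_euler('x',np.pi)
print("n",-R.as_matrix()[:,2],"y",R.as_matrix()[:,1])
R0=Ro.from_quat(arm.get_state()["tool_rot"]);print("turn deg",(R*R0.inv()).as_rotvec(degrees=True))
E
```

```text
scene 45 [[476.0, 232.3], [493.5, 154.9], [510.4, 75.8]]
scene 52 [[480.1, 233.6], [497.4, 156.7], [514.2, 78.1]]
top 45 [[477.5, 231.5], [494.5, 153.0], [511.4, 74.6]]
top 52 [[476.7, 230.2], [493.6, 152.2], [510.4, 74.2]]
[[441.1, 250.0, 40.0], [486.1, 37.6, 40.0]]
beaker [[650.4 178.1 174. ]] stirrer [[775.0, -80.0, 70.0], [794.0, -236.0, 70.0], [516.0, -270.0, 70.0], [497.0, -113.0, 70.0]]
n [-0.19416702 -0.04205557  0.98006658] y [ 2.11686261e-01 -9.77337673e-01  1.24900090e-16]
turn deg [  2.78708578 -11.12283647  -4.55057772]
```

Emit:
apply_moves:
  motion: "36 35 5 0 0 0 0; 73 70 10 0 0 0 0; 109 106 15 0 0 0 0; 146 141 20 0 0 0 0; 182 176 20 0 0 0 0; 219 211 20 0 0 0 0; 255 246 20 0 0 0 0; 280 293 20 0 0 0 0; 305 340 20 0 0 0 0; 325 387 20 0 0 0 0"
  force: 20

```text
clock: 1.35
tool_pos: [520.5, -257.4, 267.9]
tool_rot: [0.989, 0.146, -0.0, -0.0]
force: [0.5, -0.7, 0.9]
opening: -0.2
gripper_force: 0.0
```

Emit:
apply_moves:
  motion: "5 49 0 0 0 0 0; 10 98 0 0 0 0 0; 12 147 0 0 0 0 0; 10 196 0 0 0 0 0; 5 245 0 0.7 -2.8 -1.1 0; -5 294 0 1.4 -5.6 -2.2 0; -20 343 -10 2.1 -8.3 -3.4 0; -35 392 -25 2.8 -11.1 -4.5 0; -48 441 -40 2.8 -11.1 -4.5 0; -57 488 -60 2.8 -11.1 -4.5 0"

```text
clock: 2.6
tool_pos: [462.1, 230.2, 208.2]
tool_rot: [0.989, 0.106, 0.1, -0.01]
force: [1.4, 0.5, -0.1]
opening: -0.1
gripper_force: 0.0
```

```bash
python3 - <<'E'
from workcell import arm
import cv2
from scipy.spatial.transform import Rotation as Ro
s=arm.get_state();print(s["clock"],s["tool_pos"],s["force"],Ro.from_quat(s["tool_rot"]).as_matrix()[:,1:].round(3).tolist(),s["dq"].round(3),s["joint_positions"].round(2))
E
```

```text
2.6 [462.13478054 230.23804491 208.19261442] [ 1.41164073  0.52464801 -0.11846783] [[0.212, 0.195], [-0.977, 0.041], [0.001, -0.98]] [-0.871  0.368  0.063  0.002  0.391 -0.28  -1.133] [-0.5   0.31 -0.13  2.07  0.21  0.6  -2.15]
```

Emit:
apply_moves:
  motion: "2 0.4 -30 0 0 0 0; 4 0.8 -60 0 0 0 0; 5 1 -85 0 0 0 0; 6 1.1 -100 0 0 0 0; 6.5 1.2 -110 0 0 0 0; 6.5 1.2 -110 0 0 0 0; 6.5 1.2 -110 0 0 0 0; 6.5 1.2 -110 0 0 0 0; 6.5 1.2 -110 0 0 0 0; 6.5 1.2 -110 0 0 0 0"

```text
clock: 3.85
tool_pos: [469.4, 229.9, 98.5]
tool_rot: [0.989, 0.106, 0.099, -0.01]
force: [-0.4, -0.2, -0.2]
opening: 0.0
gripper_force: 0.0
```

```bash
python3 - <<'E'
from h import *
from workcell import arm
s=arm.get_state();print(s["clock"],s["tool_pos"],s["force"],s["wrist_torque"])
n=np.array([-.194,-.042,.98]);tip=s["tool_pos"]-17*n;print(tip)
t=arm.camera("top");c=arm.camera("scene");print(proj(t,[tip,tip-30*n]),proj(c,[tip,tip-30*n]))
a=cv2.resize(t["img"][140:260,170:310],None,fx=4,fy=4,interpolation=2)[:480,:400];b=cv2.resize(c["img"][150:270,330:430],None,fx=4,fy=4,interpolation=2)
cv2.imwrite("pics/hover.png",np.hstack([a,b])[:,:,::-1])
E
```

```text
3.85 [469.4191819  229.94948614  98.51751292] [-0.43340495 -0.22974615 -0.15074639] [-0.02713578  0.20860167 -0.00965255]
[472.7171819  230.66348614  81.85751292]
[[224.94601936 215.43666086]
 [226.4447255  214.609495  ]] [[389.07866172 217.10307151]
 [387.15876715 222.97500622]]
```

View pics/hover.png

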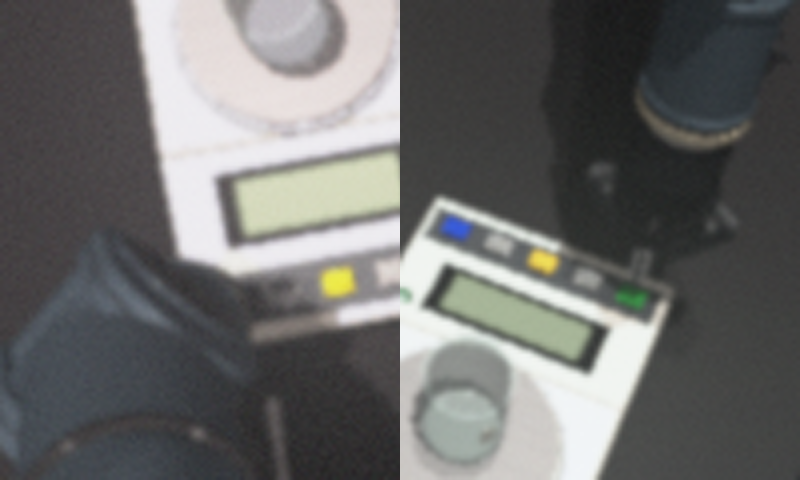

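The scene crop puts the closed fingertip at about (390,217.5). The projected position was (389,217), so the alignment over the green key is right. Next I'll descend along the panel normal.

Emit:
apply_moves:
  motion: "1 0.2 -4.9 0 0 0 0; 1.9 0.4 -9.8 0 0 0 0; 2.9 0.6 -14.7 0 0 0 0; 3.9 0.8 -19.6 0 0 0 0; 4.3 0.9 -21.6 0 0 0 0; 4.7 1 -23.5 0 0 0 0; 5 1.1 -25.5 0 0 0 0; 5.4 1.2 -27.4 0 0 0 0; 5.4 1.2 -27.4 0 0 0 0; 5.4 1.2 -27.4 0 0 0 0"

```text
clock: 5.2
tool_pos: [474.7, 231.1, 70.9]
tool_rot: [0.989, 0.106, 0.099, -0.01]
force: [-0.3, 0.2, -0.1]
opening: 0.1
gripper_force: 0.0
```

Emit:
apply_moves:
  motion: "0.1 0 -0.5 0 0 0 0; 0.2 0 -1 0 0 0 0; 0.3 0.1 -1.5 0 0 0 0; 0.4 0.1 -2 0 0 0 0; 0.5 0.1 -2.5 0 0 0 0; 0.6 0.1 -3 0 0 0 0; 0.6 0.1 -3 0 0 0 0; 0.6 0.1 -3 0 0 0 0; 0.6 0.1 -3 0 0 0 0; 0.6 0.1 -3 0 0 0 0"

```text
clock: 6.45
tool_pos: [475.4, 231.2, 67.9]
tool_rot: [0.989, 0.106, 0.099, -0.01]
force: [-0.8, -0.7, 3.9]
opening: -0.1
gripper_force: 2.2
```

Emit:
apply_moves:
  motion: "0.1 0 -0.6 0 0 0 0; 0.2 0 -1.2 0 0 0 0; 0.2 0 -1.2 0 0 0 0; 0.2 0 -1.2 0 0 0 0; 0.2 0 -1.2 0 0 0 0; 0.2 0 -1.2 0 0 0 0; 0.2 0 -1.2 0 0 0 0; 0.2 0 -1.2 0 0 0 0; 0.2 0 -1.2 0 0 0 0; 0.2 0 -1.2 0 0 0 0"

```text
clock: 7.7
tool_pos: [475.6, 231.3, 66.8]
tool_rot: [0.989, 0.106, 0.099, -0.01]
force: [-2.1, 0.2, 5.9]
opening: -0.1
gripper_force: 3.0
```

Emit:
apply_moves:
  motion: "-1.9 -0.4 9.8 0 0 0 0; -3.9 -0.8 19.6 0 0 0 0; -5.8 -1.3 29.4 0 0 0 0; -5.8 -1.3 29.4 0 0 0 0; 2.7 -40 29.4 0 0 0 0; 11.2 -79 29.4 0 0 0 0; 19.6 -118 29.4 0 0 0 0; 28.1 -157 29.4 0 0 0 0; 28.1 -157 29.4 0 0 0 0; 28.1 -157 29.4 0 0 0 0"

```text
clock: 8.95
tool_pos: [503.6, 74.6, 96.0]
tool_rot: [0.989, 0.106, 0.099, -0.01]
force: [0.3, 1.3, -0.7]
opening: -0.3
gripper_force: 0.0
```

```bash
python3 - <<'E'
from h import *
from workcell import arm
s=arm.get_state();n=np.array([-.194,-.042,.98]);tip=s["tool_pos"]-17*n;print(s["clock"],s["tool_pos"],tip,s["force"])
c=arm.camera("scene");print(proj(c,[tip]))
cv2.imwrite("pics/blue.png",cv2.resize(c["img"][150:270,300:430],None,fx=5,fy=5,interpolation=2)[:,:,::-1])
E
```

```text
8.95 [503.62426323  74.62658038  96.04079839] [506.92226323  75.34058038  79.38079839] [ 0.34171039  1.3124998  -0.69448939]
[[344.5061323  200.52247307]]
```

View pics/blue.png

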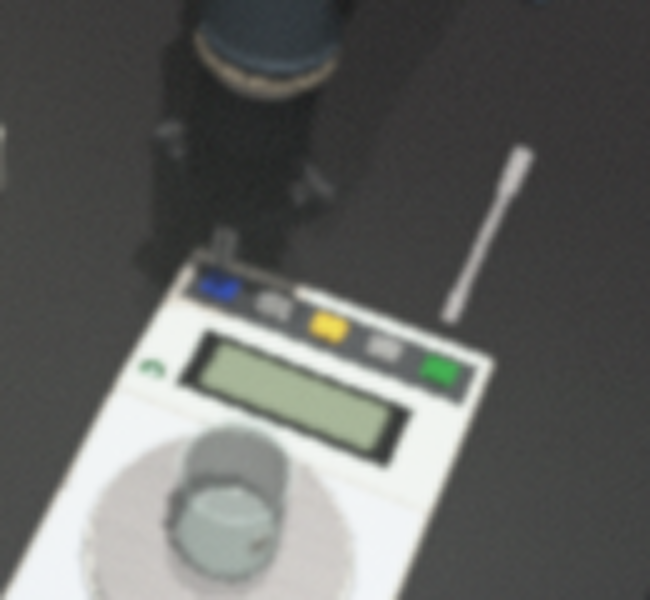

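The fingertip is above the blue key at about (344,201), as predicted, and the green key is back up.

Emit:
apply_moves:
  motion: "1 0.2 -4.9 0 0 0 0; 1.9 0.4 -9.8 0 0 0 0; 2.9 0.6 -14.7 0 0 0 0; 3.9 0.8 -19.6 0 0 0 0; 4.7 1 -23.5 0 0 0 0; 5 1.1 -25.5 0 0 0 0; 5.2 1.1 -26.5 0 0 0 0; 5.4 1.2 -27.4 0 0 0 0; 5.4 1.2 -27.4 0 0 0 0; 5.4 1.2 -27.4 0 0 0 0"

```text
clock: 10.25
tool_pos: [508.9, 75.4, 68.8]
tool_rot: [0.989, 0.106, 0.099, -0.01]
force: [-1.6, -0.2, 2.2]
opening: -0.1
gripper_force: 1.6
```

Emit:
apply_moves:
  motion: "0.1 0 -0.6 0 0 0 0; 0.2 0 -1.2 0 0 0 0; 0.3 0.1 -1.8 0 0 0 0; 0.4 0.1 -2.2 0 0 0 0; 0.4 0.1 -2.2 0 0 0 0; 0.4 0.1 -2.2 0 0 0 0; 0.4 0.1 -2.2 0 0 0 0; 0.4 0.1 -2.2 0 0 0 0; 0.4 0.1 -2.2 0 0 0 0; 0.4 0.1 -2.2 0 0 0 0"

```text
clock: 11.5
tool_pos: [509.4, 75.5, 66.5]
tool_rot: [0.989, 0.106, 0.099, -0.01]
force: [-2.7, -0.3, 5.7]
opening: 0.3
gripper_force: 3.1
```

Emit:
apply_moves:
  motion: "-1.9 -0.4 9.8 0 0 0 0; -3.9 -0.8 19.6 0 0 0 0; -5.8 -1.3 29.4 0 0 0 0; -5.8 -1.3 29.4 0 0 0 0; -11.5 25 29.4 0 0 0 0; -17 51 29.4 0 0 0 0; -22.6 77 29.4 0 0 0 0; -22.6 77 29.4 0 0 0 0; -22.6 77 29.4 0 0 0 0; -22.6 77 29.4 0 0 0 0"

```text
clock: 12.75
tool_pos: [487.0, 151.4, 95.8]
tool_rot: [0.989, 0.106, 0.099, -0.01]
force: [-1.0, 0.1, 0.5]
opening: -0.0
gripper_force: 0.0
```

Emit:
apply_moves:
  motion: "1 0.2 -4.9 0 0 0 0; 1.9 0.4 -9.8 0 0 0 0; 2.9 0.6 -14.7 0 0 0 0; 3.9 0.8 -19.6 0 0 0 0; 4.7 1 -23.5 0 0 0 0; 5 1.1 -25.5 0 0 0 0; 5.2 1.1 -26.5 0 0 0 0; 5.4 1.2 -27.4 0 0 0 0; 5.4 1.2 -27.4 0 0 0 0; 5.4 1.2 -27.4 0 0 0 0"

```text
clock: 14.0
tool_pos: [492.1, 153.7, 68.6]
tool_rot: [0.989, 0.106, 0.099, -0.01]
force: [-2.7, 0.4, 3.3]
opening: 0.1
gripper_force: 1.8
```

Emit:
apply_moves:
  motion: "0.1 0 -0.6 0 0 0 0; 0.2 0 -1.2 0 0 0 0; 0.3 0.1 -1.8 0 0 0 0; 0.4 0.1 -2.2 0 0 0 0; 0.4 0.1 -2.2 0 0 0 0; 0.4 0.1 -2.2 0 0 0 0; 0.4 0.1 -2.2 0 0 0 0; 0.4 0.1 -2.2 0 0 0 0; 0.4 0.1 -2.2 0 0 0 0; 0.4 0.1 -2.2 0 0 0 0"

```text
clock: 15.25
tool_pos: [492.6, 153.8, 66.3]
tool_rot: [0.989, 0.106, 0.099, -0.01]
force: [-3.6, -0.8, 5.4]
opening: -0.0
gripper_force: 3.3
```

Emit:
apply_moves:
  motion: "-1.9 -0.4 9.8 0 0 0 0; -3.9 -0.8 19.6 0 0 0 0; -7.8 -1.7 39.2 0 0 0 0; -11 -2.5 60 0 0 0 0; -14 -3 85 0 0 0 0; -16 -3.5 110 0 0 0 0; -16 -3.5 120 0 0 0 0; -16 -3.5 120 0 0 0 0; -16 -3.5 120 0 0 0 0; -16 -3.5 120 0 0 0 0"

```text
clock: 16.5
tool_pos: [476.3, 150.2, 185.4]
tool_rot: [0.989, 0.106, 0.098, -0.01]
force: [0.1, -0.9, -0.6]
opening: -0.3
gripper_force: 0.0
```

```bash
python3 - <<'E'
from h import *
from workcell import arm
s=arm.get_state();print(s["clock"],s["tool_pos"],s["force"])
cv2.imwrite("pics/end.png",arm.camera("scene")["img"][:,:,::-1])
E
```

```text
16.5 [476.2574768  150.22286705 185.42058485] [ 0.10501995 -0.87020691 -0.64125777]
```

View pics/end.png

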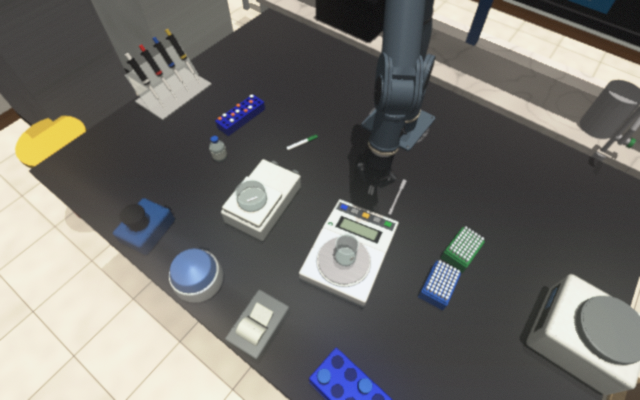

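The arm is clear above the balance. The beaker at (345,250), the spatula, marker, racks and boxes are all where they started.

```bash
python3 -c "
from workcell import arm
print(arm.close_job())"
```

```text
the job is handed in; nothing more can be done
None
```

I pressed the green power, blue tare and yellow print keys in that order, each at about 6 N and released before the next, and handed the job in at 16.5 s with the arm clear and nothing on the bench visibly moved; no verdict was returned.

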